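# Reset the mitre trimmer's fence by one index hole

### The job

Set the mitre trimmer's fence over by one index hole to the left as the robot sees it: hook a fingertip through the pull ring, lift the spring pin out of its hole, swing the fence arm across to the next hole and let the pin spring fully home there. Hook the ring, do not grip it, do not swing the fence past that next hole, leave the things lying around undisturbed, and finish with the hand clear.

Things in the scene. Friction and masses are not known exactly. Their poses are not given: they have to be found in the camera images.
- trimmer: Mitre trimmer screwed to the bench: green half-round bed (radius 222 mm, top 40 above the bench), round side to the robot; on its straight far side a beam 600 long with steel knife ways 124 high, lever to 152 at the right end. Origin: at bench height on the fence's vertical pivot axis, mid straight side. x points away from the operator, y to his left, z up; yaw varies up to 0.3 rad.
- pivot (a point): On the fence's pivot axis, 64 mm above the bench (axes as trimmer). From here the fence's arm runs to the ring: an aluminium bar 28 wide, top 64 above the bench, on it at radius 25 to 160 a fence plate 82 high above the bench, a plunger housing (29 across, top 90 above the bench) at radius 191.
- fence (a joint): Swing of the fence arm (rad). 0 at the start: pin in the middle hole, arm pointing from the pivot along the trimmer's -x. Grows to the operator's left (+y); next hole at +0.262. Ring in the trimmer's frame: x = -191 cos, y = +191 sin (mm). Light friction (about 1 N at the ring), stays where left; locked while the pin is in a hole, but for play of about 0.007.
- plunger (a joint): Lift of the spring index pin (m): 0 = fully home in a hole; 0.010 = its round nose rides on top of the index plate between holes; 0.022 = top stop. Spring and weight push it down with 4.4 N at home, 8.8 N at the stop. It only slides straight up and down in the housing at the arm's end.
- ring_center (a point): Centre of the upright steel pull ring fixed on top of the pin: 48 mm clear inside, 60 outside, bar 6 thick; 126 above the bench with the pin home, ring's underside 6 above the housing. Its plane is square to the arm: this point's x axis runs through the hole away from the operator to the pivot, y left, z up. A fingertip tilted about 45 degrees fits in from the operator's side.
- next_hole (a point): Mouth of the hole where the pin must go, first to the left of the starting hole, 50 mm above the bench. It is one of seven holes (12.5 diameter, pin 10) in a flat steel index plate, 10 thick, on the bed's round edge: on a circle of radius 191 about the pivot, 15 degrees (50 mm) apart.
- stone_left: Loose carved blue stone, oval 30 x 20 x 11, on the bench in front of the bed, left. Origin under its centre. Leave it alone.
- stone_right: Loose carved blue stone, oval 36 x 23 x 12, on the bench in front of the bed, right. Origin under its centre. Leave it alone.
- offcut: Loose piece of wooden frame moulding with mitred ends, 90 x 20 x 20, lying on the bed to the right of the fence. Origin under its centre. Leave it alone.
- dust_brush: Loose bench brush, 170 x 42 x 20, on the bench to the left of the bed. Origin under its centre. Leave it alone.

How it is judged:
On the way, in this order (a step that is already met when the one before it is completed fails the run):
1. the pin is lifted clear of its hole, the fence still there (value of joint plunger above 0.0095 m and value of joint fence below 0.13 rad), for 0.05 s.
2. the fence has been swung to the next hole and the pin has gone home in it (value of joint fence between 0.242 and 0.282 rad and value of joint plunger below 0.002 m), for 0.2 s.
At the end, for the whole second after the job is handed in: the fence stands at the next hole to the left (0.262 rad, within 0.02 rad; the ring over the hole within 6 mm) and the pin is home in it (lift under 2 mm) (all of step 2 and horizontal distance between ring_center and next_hole below 0.006 m); the robot touches nothing.
It fails at once if the fence is swung past the next hole (value of joint fence above 0.4 rad).
It fails at once if the fence is swung the wrong way (value of joint fence below -0.13 rad).
It fails at once if the ring is gripped or wrenched (contact force between the fingers and plunger above 40 N).
It fails at once if a stone, the offcut or the brush is disturbed (distance of any of stone_left, stone_right, offcut, dust_brush from where it was at the start of the episode above 0.015 m).
It also fails if it takes over 51 s, if anything falls off the work surface, if the arm or the gripper's body presses on something with over 40 N, if the wrist force passes 120 N, or if a joint passes its speed limit or range.

### The arm

A 6-joint arm with a two-finger parallel gripper is mounted at the origin on the work surface. World frame = base frame: x ahead of the robot, y to its left, z up, the work surface at z = 0. Lengths are in m, angles in rad, forces in N, time in s.
With the tool pointing down it reaches from about 0.325 to 0.9 m from the base axis. Payload 3.5 kg.
Tool frame: the origin (TCP) lies at the very end of the fingers, on their centre line; the grasp point (between the pads) lies 19 mm behind it; z points along the fingers, y is the line along which they close (so a half turn about z gives the same grasp; the last joint's range is limited). The gripper opens to 85 mm and grips with 20 to 120 N. Pads are 22 mm wide; open, the fingers measure 114 mm over their backs; the gripper's body (76 mm by 85 mm) begins 54 mm behind the grasp point. The pads swing forward as they close: fully open they stand 13 mm farther back than shut.
Start: joints at [1.223, 0.276, -0.026, 1.268, 0, 1.467], TCP at [0.151, 0.606, 0.231] pointing down, gripper open.
Joint ranges: [-3.12, 3.12], [-0.85, 1.88], [-1.08, 1.24], [-1.95, 2.15], [-1.57, 1.53], [-3.14, 3.14]. Speed limits (rad/s): [2.57, 2.57, 3.14, 3.14, 3.14, 3.14].

### API

Orientations are given as [roll, pitch, yaw] about the fixed x, y, z axes, in that order (R = Rz(yaw) Ry(pitch) Rx(roll)).
In Python, from cell import * gives the robot as it stands.
- The arm moves only by the tool apply_moves, never from a script. Its argument "moves" is a list of rows, each a list of 3 entries, a list of its own where there are three numbers: the opening, from 0 (shut) to 1 (fully open), then the shift along the tool's x, y, z normalised to -1 to 1, where 1 is 0.4 m, then the turn about the tool's z normalised to -1 to 1, where 1 is 90 degrees. A call has 1 to 12 rows; each row is the pose to reach, as a shift and turn from the pose commanded when the call began, along the tool's axes at that moment; what a row does not reach only later rows make up. A row lasts 1/10 s, in which the tool goes at most 50 mm and 8.59 degrees, less where a joint would pass 70% of its speed; a pose out of reach is approached as far as the arm can. A call with a number of a shift or a turn outside -1 to 1 is refused whole. A call with a gripper value outside its range is refused whole. The fingers move at their own pace and stop on an object; "force" is the grip in N (left out, the last holds). Time passes only in rows, so rows that repeat a pose let the fingers close. It gives the time, the measured TCP pose, the force, the opening and the grip force at its end, in the units of the state.
- get_state(): the state, without advancing time (a new reading comes with each control period).
- grab_frame(name): name is "scene" or "top"; returns (picture, depth): 384x512x3 uint8, blue, green, red; 384x512 float32, m along the optical axis (not along the pixel's ray), 0 where there is no reading.
- camera_info(name): a dict with "fx", "fy", "cx", "cy" (pixels), "R" (3x3) and "t" (3): a world point X has camera coordinates R X + t. Camera axes: x right, y down, z forward; pixel columns grow to the right and rows downward; lengths in m; the calibration is good to about 2 mm. A picture is of the moment at which its call begins. camera_info takes no time and is no camera call.
- close_job(): hands the job in; it is judged then, once.
The state is a dict: "t": time; "joint_positions": joint angles; "qd": joint speeds; "joint_torque": joint torques, N m; "tool_pos": TCP position; "orientation": TCP orientation; "wrist_force": force on the tool from outside, world axes, zero at the start; "torque": the same for the moment, N m; "gripper_width": opening from 0.0 (shut) to 1.0 (fully open); "gripper_force": force on a finger pad.
Only numpy, scipy, OpenCV 4.12 (cv2) and the standard library are available. Lean on these libraries where they do the work, as an engineer would, in place of code of your own. Each camera call takes 0.05 s, during which the arm holds its last target. There are 200 camera calls.

## Working session

There is one attempt and no reset: what is moved stays moved. The work goes in short steps, Python scripts to look and compute and a tool call to move; the robot and the scene stay as the last step left them, time stands still between calls to the robot, and variables do not carry over. Pictures are saved under pics/ and viewed, at most 12 in all, crops included, and the job is handed in when it is done.

Besides the shell and the picture viewer there is one more tool, called after ">>>" as name([rows], argument=value, ...), one row to a line, values as JSON. apply_moves: Moves the arm, as the interface text tells. Scaled input: -1 to 1 covers 0.4 m each way for a shift and 90 degrees each way for a turn. Its arguments: {"type":"object","properties":{"moves":{"type":"array","items":{"type":"array"}},"force":{"type":"number"}},"required":["moves"]}

```bash
mkdir -p pics; ls
python3 - <<'E'
from cell import *
import cv2,numpy as np
s=get_state();print(s)
for n in("scene","top"):
    p,d=grab_frame(n);cv2.imwrite(f"pics/{n}0.png",p);np.save(f"pics/{n}0.npy",d);i=camera_info(n);print(n,i)
E
```

```text
pics
{'t': 0.0, 'joint_positions': array([ 1.22256693e+00,  2.77128082e-01, -2.79094213e-02,  1.26799088e+00,
        3.92161469e-05,  1.46737939e+00]), 'qd': array([ 7.07194895e-04, -7.44472453e-04,  2.21264665e-05,  7.38233073e-04,
        3.43026427e-04,  3.05092663e-05]), 'joint_torque': array([-8.95842368e-04, -4.45511234e+01,  2.95199794e+01,  1.64330145e-02,
       -7.29769090e-05,  2.28736390e-06]), 'tool_pos': array([0.15122286, 0.6056185 , 0.23014931]), 'orientation': array([-3.13937657e+00, -2.69427621e-04,  2.89677985e+00]), 'wrist_force': array([ 0.3283758 , -0.11608761,  0.54870071]), 'torque': array([-0.01862465,  0.02455823, -0.00976616]), 'gripper_force': 0.0, 'gripper_width': 1.0010146291495887}
scene {'fx': 449.7390557076873, 'fy': 449.7390557076873, 'cx': 263.9185934389191, 'cy': 192.24248546959106, 'R': array([[ 0.85724273,  0.51463599, -0.016873  ],
       [ 0.41843869, -0.71535237, -0.55962492],
       [-0.30007327,  0.47267408, -0.82857423]]), 't': array([-0.54780482, -0.11850112,  1.26203758])}
top {'fx': 454.57280155637295, 'fy': 454.57280155637295, 'cx': 256.460939507685, 'cy': 184.0007886787531, 'R': array([[ 0.07282804, -0.99734348,  0.00143416],
       [-0.97672733, -0.07161333, -0.20217631],
       [ 0.20174193,  0.01332332, -0.97934809]]), 't': array([0.03621594, 0.62473808, 1.01136775])}
```

View pics/scene0.png

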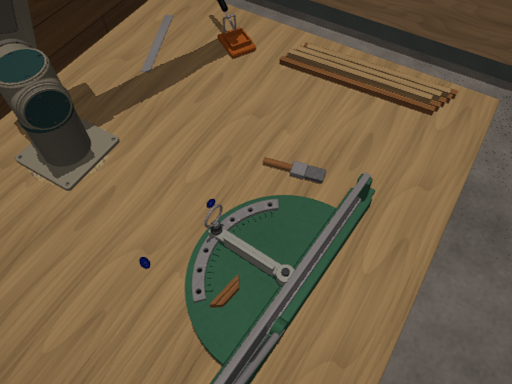

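View pics/top0.png

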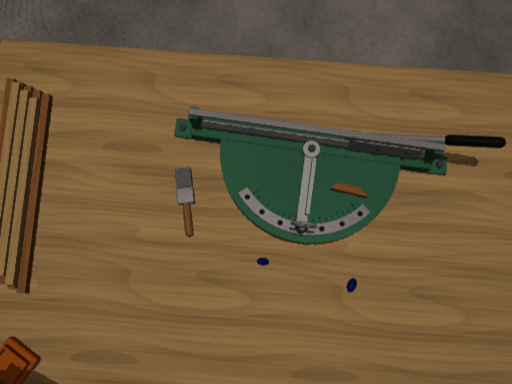

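The scene view has the ring at about (213,216), the pivot at (286,272) and the brush at (300,170). In the top view the pivot is at (311,149) and the ring/housing at (302,228). The visible plate holes there are near (247,197), (262,212), (280,223), (322,229), (342,224) and (360,213). The stones are at (263,261) and (352,285).

```bash
cat > h.py <<'E'
import numpy as np
from cell import *
def ray(n,u,v,z):
    c=camera_info(n);R,t=c["R"],c["t"];o=-R.T@t
    d=R.T@np.array([(u-c["cx"])/c["fx"],(v-c["cy"])/c["fy"],1.])
    return o+d*(z-o[2])/d[2]
def proj(n,X):
    c=camera_info(n);p=c["R"]@X+c["t"];return np.array([c["fx"]*p[0]/p[2]+c["cx"],c["fy"]*p[1]/p[2]+c["cy"]])
E
python3 - <<'E'
from h import *
import cv2
from scipy.optimize import least_squares
p=cv2.imread("pics/top0.png");g=cv2.cvtColor(p,cv2.COLOR_BGR2GRAY).astype(float)
ks=[3,2,1,-1,-2,-3];H=[]
for u,v in[(247,197),(262,212),(280,223),(322,229),(342,224),(360,213)]:
    w=g[v-4:v+5,u-4:u+5];m=np.clip(np.percentile(w,60)-w-15,0,None)
    yy,xx=np.mgrid[v-4:v+5,u-4:u+5];H.append(ray("top",(m*xx).sum()/m.sum(),(m*yy).sum()/m.sum(),.049))
H=np.array(H)
def f(q):
    a=q[2]+np.pi-np.array(ks)*np.pi/12
    return (np.c_[q[0]+.191*np.cos(a),q[1]+.191*np.sin(a)]-H[:,:2]).ravel()
r=least_squares(f,[.6,0,0]);print("pivot,yaw",r.x,"res mm",np.round(r.fun*1e3,1))
x,y,a=r.x
for k in(0,1):
    b=a+np.pi-k*np.pi/12;print(k,x+.191*np.cos(b),y+.191*np.sin(b))
C=np.array([x-.191*np.cos(a),y-.191*np.sin(a),.126])
print("proj ring",proj("scene",C),proj("top",C),"pivot scene",proj("scene",np.array([x,y,.066])))
for n,u,v in[("top",311,149),("top",263,261),("top",352,285),("top",348,190),("top",187,215)]:print(u,v,ray(n,u,v,.07 if v==149 else .01))
E
```

```text
pivot,yaw [ 0.71576465 -0.04242245 -0.0755072 ] res mm [ 0.  -0.  -0.  -0.2  0.1 -0.1 -0.3  0.1  0.1  0.2  0.1 -0. ]
0 0.5253088733132641 -0.028014270726000854
1 0.5355276068023159 0.020788365966873994
proj ring [211.94662821 215.41197644] [303.39889811 224.34727336] pivot scene [283.72685831 272.90002964]
311 149 [ 0.71385594 -0.04213575  0.07      ]
263 261 [0.44430198 0.05302151 0.01      ]
352 285 [ 0.40356309 -0.16197128  0.01      ]
348 190 [ 0.63295819 -0.14507388  0.01      ]
187 215 [0.54168642 0.24658138 0.01      ]
```

>>> apply_moves([
  [0,[0,0,-0.12],0],
  [0,[0,0,-0.25],0],
  [0,[0,0,-0.37],0],
  [0,[0,0,-0.5],0],
])

```text
t: 0.5
tool_pos: [0.1513, 0.6058, 0.4306]
orientation: [-3.141, -0.0, 2.897]
wrist_force: [-0.4, 1.3, 0.4]
gripper_width: 0.331
gripper_force: 0.0
```

Ring centre is about (0.525, -0.028, 0.126), yaw -0.076, and both views agree on it. The moves have no tilt command, so I'll check in free space how the arm behaves near its reach limit.

>>> apply_moves([
  [0,[0,0.12,0],0],
  [0,[0,0.25,0],0],
  [0,[0,0.37,0],0],
  [0,[0,0.5,0],0],
  [0,[0,0.62,0],0],
  [0,[0,0.75,0],0],
  [0,[0,0.87,0],0],
  [0,[0,1,0],0],
  [0,[0,1,0],0],
  [0,[0,1,0],0],
])

```text
t: 1.5
tool_pos: [0.2182, 0.8734, 0.3684]
orientation: [3.093, 0.001, 2.897]
wrist_force: [0.6, -0.5, -0.2]
gripper_width: 0.0
gripper_force: 0.0
```

```bash
python3 -c "
from h import *
s=get_state();print(s['joint_positions'],s['tool_pos'],s['orientation'])"
```

```text
[1.25349044 0.88668988 1.24460292 1.87997885 0.00233827 1.49832684] [0.2182073  0.87335937 0.3683514 ] [3.09282079e+00 1.19763288e-03 2.89678403e+00]
```

It does tilt slightly at the limit. I'll see whether the tilt persists and builds up.

>>> apply_moves([
  [0,[0,0.12,-0.12],0],
  [0,[0,0.25,-0.25],0],
  [0,[0,0.37,-0.37],0],
  [0,[0,0.5,-0.5],0],
  [0,[0,0.75,-0.75],0],
  [0,[0,1,-1],0],
  [0,[0,1,-1],0],
  [0,[0,1,-1],0],
])

```text
t: 2.3
tool_pos: [0.2128, 0.8521, 0.4292]
orientation: [3.05, 0.002, 2.897]
wrist_force: [-0.2, 0.1, -0.0]
gripper_width: 0.001
gripper_force: 0.0
```

```bash
python3 -c "
from h import *
s=get_state();print(s['joint_positions'],s['tool_pos'],s['orientation'])"
```

```text
[1.2508584  0.81728731 1.24459615 1.90623625 0.00495958 1.49590438] [0.2128413  0.85207748 0.42919666] [3.04961072e+00 1.93934903e-03 2.89668539e+00]
```

>>> apply_moves([
  [0,[0,-0.12,0],0],
  [0,[0,-0.25,0],0],
  [0,[0,-0.37,0],0],
  [0,[0,-0.5,0],0],
])

```text
t: 2.7
tool_pos: [0.1718, 0.6879, 0.4133]
orientation: [3.049, 0.002, 2.897]
wrist_force: [-0.3, -0.2, 2.4]
gripper_width: 0.003
gripper_force: 0.0
```

```bash
python3 -c "
from h import *
s=get_state();print(s['joint_positions'],s['tool_pos'],s['orientation'])"
```

```text
[1.23216429 0.34035996 0.43084005 1.56893553 0.00666818 1.47720963] [0.17184762 0.68793536 0.41334981] [3.04903368e+00 2.00635006e-03 2.89676248e+00]
```

Tilt accumulates, because the commanded pose resets to the one reached. Lifting high with the forearm steep should run joint 4 into its limit and tilt the tool outward. I'll go in front of the trimmer, high up, first.

>>> apply_moves([
  [0,[-0.07,-0.1,0],0],
  [0,[-0.14,-0.2,0],0],
  [0,[-0.21,-0.3,0],0],
  [0,[-0.28,-0.4,0],0],
  [0,[-0.35,-0.5,0],0],
  [0,[-0.42,-0.6,0],0],
  [0,[-0.49,-0.7,0],0],
  [0,[-0.55,-0.78,0],0],
])

```text
t: 3.5
tool_pos: [0.3109, 0.3327, 0.3863]
orientation: [3.049, 0.004, 2.896]
wrist_force: [0.7, 0.7, 0.1]
gripper_width: 0.001
gripper_force: 0.0
```

>>> apply_moves([
  [0,[-0.07,-0.1,0],-0.02],
  [0,[-0.14,-0.2,0],-0.05],
  [0,[-0.21,-0.3,0],-0.08],
  [0,[-0.28,-0.4,0],-0.108],
  [0,[-0.35,-0.5,0],-0.108],
  [0,[-0.42,-0.6,0],-0.108],
  [0,[-0.49,-0.7,0],-0.108],
  [0,[-0.55,-0.78,0],-0.108],
  [0,[-0.55,-0.78,0],-0.108],
])

```text
t: 4.4
tool_pos: [0.4506, -0.0242, 0.3573]
orientation: [3.054, 0.018, 3.06]
wrist_force: [-0.3, 1.2, -0.8]
gripper_width: 0.0
gripper_force: 0.0
```

>>> apply_moves([
  [0,[0,0,-0.12],0],
  [0,[0,0,-0.25],0],
  [0,[0,0,-0.37],0],
  [0,[0,0,-0.5],0],
  [0,[0,0,-0.62],0],
  [0,[0,0,-0.75],0],
  [0,[0,0,-0.87],0],
  [0,[0,0,-1],0],
])

```text
t: 5.2
tool_pos: [0.4394, -0.0487, 0.6866]
orientation: [3.065, 0.073, 3.062]
wrist_force: [0.4, 0.7, -0.6]
gripper_width: 0.002
gripper_force: 0.0
```

```bash
python3 -c "
from h import *
s=get_state();print(s['joint_positions'],s['tool_pos'],s['orientation'])"
```

```text
[-0.31820164  0.04599019  0.67766835  2.14999239  0.09192618 -0.23930123] [ 0.43942827 -0.04869223  0.68661755] [3.0646893  0.07275538 3.06230655]
```

Joint 4 is now at its limit and the tool is tilting outward. I'll continue upward.

>>> apply_moves([
  [0,[0,0,-0.12],0],
  [0,[0,0,-0.25],0],
  [0,[0,0,-0.37],0],
  [0,[0,0,-0.5],0],
])

```text
t: 5.6
tool_pos: [0.4317, -0.0498, 0.7059]
orientation: [3.076, 0.119, 3.058]
wrist_force: [0.4, -0.5, -0.8]
gripper_width: -0.002
gripper_force: 0.0
```

>>> apply_moves([
  [0,[0,0,-0.12],0],
  [0,[0,0,-0.25],0],
  [0,[0,0,-0.37],0],
  [0,[0,0,-0.5],0],
])

```text
t: 6.0
tool_pos: [0.4206, -0.0487, 0.7305]
orientation: [3.09, 0.176, 3.054]
wrist_force: [-0.2, -0.3, 0.5]
gripper_width: 0.004
gripper_force: 0.0
```

```bash
python3 -c "
from h import *
s=get_state();print(s['joint_positions'],s['tool_pos'],s['orientation'])"
```

```text
[-0.33327275 -0.00278226  0.73397606  2.14930935  0.09318467 -0.24322772] [ 0.42059809 -0.04867555  0.73050073] [3.08953526 0.17598403 3.05434787]
```

>>> apply_moves([
  [0,[0,0,-0.25],0],
  [0,[0,0,-0.5],0],
  [0,[0,0,-0.75],0],
  [0,[0,0,-1],0],
])

```text
t: 6.4
tool_pos: [0.403, -0.0434, 0.7537]
orientation: [3.103, 0.231, 3.052]
wrist_force: [-0.4, -0.3, -0.4]
gripper_width: -0.005
gripper_force: 0.0
```

>>> apply_moves([
  [0,[0.25,0,-0.5],0],
  [0,[0.5,0,-1],0],
  [0,[0.5,0,-1],0],
  [0,[0.5,0,-1],0],
])

```text
t: 6.8
tool_pos: [0.3189, -0.0253, 0.7625]
orientation: [3.12, 0.278, 3.05]
wrist_force: [-0.8, -0.4, 0.2]
gripper_width: 0.0
gripper_force: 0.0
```

>>> apply_moves([
  [0,[-0.25,0,-0.5],0],
  [0,[-0.5,0,-1],0],
  [0,[-0.5,0,-1],0],
  [0,[-0.5,0,-1],0],
])

```text
t: 7.2
tool_pos: [0.3778, -0.0205, 0.7963]
orientation: [3.131, 0.33, 3.05]
wrist_force: [-0.3, -0.2, 0.4]
gripper_width: 0.003
gripper_force: 0.0
```

```bash
python3 -c "
from h import *
s=get_state();print(s['joint_positions'],s['tool_pos'],s['orientation'])"
```

```text
[-0.28208507 -0.08921997  0.81171915  2.14885298  0.07221167 -0.18028048] [ 0.37776055 -0.02045155  0.79634911] [3.13057885 0.33040613 3.04971706]
```

>>> apply_moves([
  [0,[-0.25,0,-0.5],0],
  [0,[-0.5,0,-1],0],
  [0,[-0.5,0,-1],0],
  [0,[-0.5,0,-1],0],
])

```text
t: 7.6
tool_pos: [0.4117, -0.0161, 0.8226]
orientation: [3.138, 0.385, 3.049]
wrist_force: [0.5, 0.4, 0.1]
gripper_width: 0.002
gripper_force: 0.0
```

>>> apply_moves([
  [0,[-0.25,0,-0.5],0],
  [0,[-0.5,0,-1],0],
  [0,[-0.5,0,-1],0],
  [0,[-0.5,0,-1],0],
])

```text
t: 8.0
tool_pos: [0.4278, -0.0117, 0.8465]
orientation: [-3.139, 0.442, 3.049]
wrist_force: [-0.2, 0.3, 0.6]
gripper_width: 0.001
gripper_force: 0.0
```

>>> apply_moves([
  [0,[-0.25,0,-0.5],0],
  [0,[-0.5,0,-1],0],
  [0,[-0.5,0,-1],0],
  [0,[-0.5,0,-1],0],
])

```text
t: 8.4
tool_pos: [0.4307, -0.007, 0.8692]
orientation: [-3.134, 0.497, 3.049]
wrist_force: [-0.2, -0.5, 0.3]
gripper_width: -0.001
gripper_force: 0.0
```

>>> apply_moves([
  [0,[-0.25,0,-0.5],0],
  [0,[-0.5,0,-1],0],
  [0,[-0.5,0,-1],0],
  [0,[-0.5,0,-1],0],
])

```text
t: 8.8
tool_pos: [0.4235, -0.0017, 0.8913]
orientation: [-3.13, 0.551, 3.05]
wrist_force: [0.7, 0.2, -0.2]
gripper_width: 0.002
gripper_force: 0.0
```

>>> apply_moves([
  [0,[-0.25,0,-0.5],0],
  [0,[-0.5,0,-1],0],
  [0,[-0.5,0,-1],0],
  [0,[-0.5,0,-1],0],
])

```text
t: 9.2
tool_pos: [0.4087, 0.0044, 0.9127]
orientation: [-3.126, 0.604, 3.051]
wrist_force: [-0.2, -0.5, 1.0]
gripper_width: -0.004
gripper_force: 0.0
```

```bash
python3 -c "
from h import *
s=get_state();print(s['joint_positions'],s['tool_pos'],s['orientation'])"
```

```text
[-0.16837045  0.01232279  1.19415216  2.14938051  0.02876445 -0.06387523] [0.40870922 0.00444807 0.91272755] [-3.12631489  0.60367616  3.05080388]
```

>>> apply_moves([
  [0,[0.25,0,-0.5],0],
  [0,[0.5,0,-1],0],
  [0,[0.5,0,-1],0],
  [0,[0.5,0,-1],0],
])

```text
t: 9.6
tool_pos: [0.2625, 0.0321, 0.913]
orientation: [-3.12, 0.645, 3.05]
wrist_force: [0.3, -0.4, 0.5]
gripper_width: 0.002
gripper_force: 0.0
```

>>> apply_moves([
  [0,[0.12,0,-0.5],0],
  [0,[0.2,0,-1],0],
  [0,[0.2,0,-1],0],
  [0,[0.2,0,-1],0],
])

```text
t: 10.0
tool_pos: [0.2422, 0.0635, 0.9737]
orientation: [-3.069, 0.86, 3.1]
wrist_force: [-0.5, -1.3, 0.4]
gripper_width: 0.004
gripper_force: 0.0
```

>>> apply_moves([
  [0,[0,0,-0.5],0],
  [0,[0,0,-1],0],
  [0,[0,0,-1],0],
  [0,[0,0,-1],0],
])

```text
t: 10.4
tool_pos: [0.1857, 0.0262, 1.0143]
orientation: [-3.055, 0.933, 3.101]
wrist_force: [0.6, 0.3, -0.2]
gripper_width: -0.0
gripper_force: 0.0
```

>>> apply_moves([
  [0,[0,0,-0.5],0],
  [0,[0,0,-1],0],
  [0,[0,0,-1],0],
  [0,[0,0,-1],0],
])

```text
t: 10.8
tool_pos: [0.0894, 0.0362, 1.0023]
orientation: [-3.049, 0.986, 3.127]
wrist_force: [-0.0, 0.7, 0.1]
gripper_width: 0.002
gripper_force: 0.0
```

Run:
```python
from h import *
import cv2
s=get_state();print(s['joint_positions'],s['tool_pos'],s['orientation'])
p,_=grab_frame("scene");cv2.imwrite("pics/s1.png",p)
```

```text
[-1.53860312e-02 -4.25869830e-01  1.13896546e+00  2.14977195e+00
 -9.24496895e-02 -4.19464866e-04] [0.08938009 0.03624612 1.00228512] [-3.04851232  0.98582081  3.12696303]
```

View pics/s1.png

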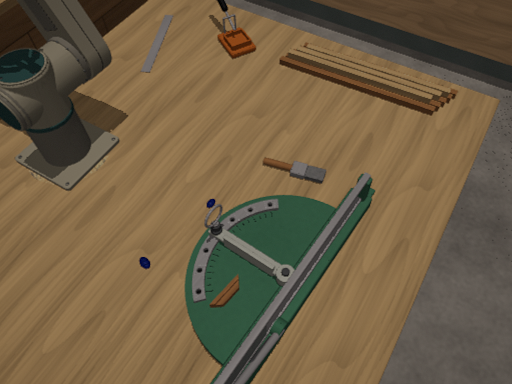

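The view shows the arm folded back high (out of frame top left), with ring, stones and brush untouched. The tilt is 56° from vertical. I'll fit the planar kinematics from the logged samples to check that the hooking pose is reachable at this tilt.

```bash
cat > kin.py <<'E'
from h import *
from scipy.spatial.transform import Rotation as Ro
S=[([1.22257,.27713,-.02791,1.26799,0,1.46738],[.15122,.60562,.23015]),([1.25349,.88669,1.2446,1.87998,.00234,1.49833],[.21821,.87336,.36835]),([1.25086,.81729,1.2446,1.90624,.00496,1.4959],[.21284,.85208,.4292]),([1.23216,.34036,.43084,1.56894,.00667,1.47721],[.17185,.68794,.41335]),([-.3182,.04599,.67767,2.14999,.09193,-.2393],[.43943,-.04869,.68662]),([-.33327,-.00278,.73398,2.14931,.09318,-.24323],[.4206,-.04868,.7305]),([-.28209,-.08922,.81172,2.14885,.07221,-.18028],[.37776,-.02045,.79635]),([-.16837,.01232,1.19415,2.14938,.02876,-.06388],[.40871,.00445,.91273]),([-.015386,-.42587,1.13897,2.14977,-.09245,-.00042],[.08938,.03625,1.00229])]
def rows(q):
    a,b,p=q[1],q[1]-q[2],q[1]-q[2]+q[3]
    c1,s1=np.cos(q[0]),np.sin(q[0]);c5,s5=np.cos(q[4]),np.sin(q[4])
    # columns: L1,e1,L2,e2,Lt(+J5 swing), h, d
    r=[np.sin(a),np.cos(a),np.cos(b),np.sin(b),np.cos(p)*c5,0,0]; z=[np.cos(a),-np.sin(a),-np.sin(b),np.cos(b),-np.sin(p)*c5,1,0]
    l=[0,0,0,0,s5,0,1]
    r,z,l=map(np.array,(r,z,l))
    return np.array([c1*r-s1*l,s1*r+c1*l,z])
A=np.vstack([rows(q) for q,_ in S]);B=np.hstack([p for _,p in S])
K,_,rk,_=np.linalg.lstsq(A,B,rcond=None)
E
python3 - <<'E'
from kin import *
print(np.round(K,4),rk,"res mm",np.round((A@K-B).reshape(-1,3)*1e3,1))
s=get_state();R=Ro.from_euler("xyz",s["orientation"]).as_matrix();print(R,"az z",np.arctan2(R[1,2],R[0,2]))
from scipy.optimize import least_squares
def ik(P,pt):
    f=lambda q:np.r_[rows(q)@K-P,(q[1]-q[2]+q[3]-pt)*.3,q[4]*.3]
    r=least_squares(f,[-.1,-.3,-.5,.5,0]);return r.x,abs(r.fun).max()
for P in([.45,-.02,.25],[.48,-.024,.14],[.54,-.03,.125],[.54,.02,.125]):print(P,*ik(np.array(P),np.pi/2-.986))
E
```

```text
[0.5464 0.002  0.4882 0.0097 0.3814 0.2247 0.0624] 7 res mm [[  1.4  -2.3   0.7]
 [  1.6  -1.2  -0.8]
 [  1.4  -1.1  -0.8]
 [  1.   -1.5  -0.3]
 [  4.6   5.    0.6]
 [  4.    5.3   0.8]
 [  2.3   4.    0.7]
 [ -0.8   0.7  -0.3]
 [ -2.9 -10.4  -0.6]]
[[-0.54843268  0.0918703   0.83113263]
 [ 0.0078019   0.99446521 -0.1047763 ]
 [-0.83615831 -0.05097834 -0.54611398]] az z -0.1254029605514378
[0.45, -0.02, 0.25] [-1.83443592e-01 -6.09730236e-01 -1.08148862e+00  1.13037940e-01
  3.05323581e-22] 7.466249840604178e-14
[0.48, -0.024, 0.14] [-1.80212018e-01 -2.00219057e-01 -1.21679143e+00 -4.31776048e-01
 -4.86795936e-21] 9.146294832618196e-12
[0.54, -0.03, 0.125] [-1.71176453e-01 -6.63858993e-03 -1.12811657e+00 -5.36681648e-01
  2.24163379e-21] 4.1820019669458475e-12
[0.54, 0.02, 0.125] [-7.87572732e-02 -7.49626305e-03 -1.12896718e+00 -5.36674588e-01
 -1.26980290e-21] 3.790870395370405e-12
```

Run:
```python
from kin import *
from scipy.optimize import least_squares
def ik(P,pt):
    f=lambda q:np.r_[rows(q)@K-P,(q[1]-q[2]+q[3]-pt)*.3,q[4]*.3]
    r=least_squares(f,[-.1,-.3,-.5,.5,0]);return r.x
for t in(.65,.75,.85,.92):
  for P in([.44,-.02,.28],[.44,-.02,.19],[.48,-.024,.14],[.53,-.03,.12],[.53,.02,.14]):print(t,P,np.round(ik(np.array(P),np.pi/2-t)[1:4],3))
```

```text
0.65 [0.44, -0.02, 0.28] [-0.518 -0.78   0.66 ]
0.65 [0.44, -0.02, 0.19] [-0.431 -0.937  0.414]
0.65 [0.48, -0.024, 0.14] [-0.244 -0.956  0.209]
0.65 [0.53, -0.03, 0.12] [-0.093 -0.899  0.116]
0.65 [0.53, 0.02, 0.14] [-0.133 -0.875  0.178]
0.75 [0.44, -0.02, 0.28] [-0.576 -0.855  0.542]
0.75 [0.44, -0.02, 0.19] [-0.474 -1.014  0.281]
0.75 [0.48, -0.024, 0.14] [-0.263 -1.035  0.048]
0.75 [0.53, -0.03, 0.12] [-0.099 -0.977 -0.057]
0.75 [0.53, 0.02, 0.14] [-0.146 -0.955  0.012]
0.85 [0.44, -0.02, 0.28] [-0.628 -0.931  0.418]
0.85 [0.44, -0.02, 0.19] [-0.505 -1.091  0.134]
0.85 [0.48, -0.024, 0.14] [-0.259 -1.113 -0.133]
0.85 [0.53, -0.03, 0.12] [-0.082 -1.054 -0.251]
0.85 [0.53, 0.02, 0.14] [-0.138 -1.032 -0.173]
0.92 [0.44, -0.02, 0.28] [-0.66  -0.984  0.326]
0.92 [0.44, -0.02, 0.19] [-0.515 -1.146  0.02 ]
0.92 [0.48, -0.024, 0.14] [-0.239 -1.167 -0.277]
0.92 [0.53, -0.03, 0.12] [-0.052 -1.105 -0.402]
0.92 [0.53, 0.02, 0.14] [-0.117 -1.084 -0.317]
```

Joint 3 (min -1.08) allows up to about 0.8 rad of tilt there. I'll come down in front of the trimmer, where that limit itself should trim the tilt.

>>> apply_moves([
  [0,[0.01,0,0.12],0],
  [0,[0.03,0,0.24],0],
  [0,[0.04,0,0.36],0],
  [0,[0.05,0,0.48],0],
  [0,[0.07,0,0.6],0],
  [0,[0.08,0,0.72],0],
  [0,[0.1,0,0.84],0],
  [0,[0.11,0,0.94],0],
  [0,[0.11,0,0.94],0],
])

```text
t: 11.75
tool_pos: [0.3293, 0.0071, 0.7944]
orientation: [-3.047, 0.986, 3.118]
wrist_force: [0.5, -0.1, -0.0]
gripper_width: -0.002
gripper_force: 0.0
```

>>> apply_moves([
  [0,[0.09,0,0.08],0],
  [0,[0.18,0.01,0.16],0],
  [0,[0.27,0.01,0.24],0],
  [0,[0.36,0.01,0.32],0],
  [0,[0.45,0.02,0.4],0],
  [0,[0.54,0.02,0.48],0],
  [0,[0.63,0.03,0.56],0],
  [0,[0.75,0.03,0.67],0],
  [0,[0.75,0.03,0.67],0],
])

```text
t: 12.65
tool_pos: [0.4074, 0.0021, 0.3884]
orientation: [-3.05, 0.957, 3.124]
wrist_force: [-0.2, 0.6, -1.2]
gripper_width: -0.002
gripper_force: 0.0
```

```bash
cat >> h.py <<'E'
def show(*T):
    from scipy.spatial.transform import Rotation as Ro
    s=get_state();R=Ro.from_euler("xyz",s["orientation"]).as_matrix();p=s["tool_pos"]
    print("t",round(s["t"],2),"q",np.round(s["joint_positions"],3),"p",np.round(p,4),"F",np.round(s["wrist_force"],1));print(np.round(R,3),"tilt",round(np.arccos(-R[2,2]),3),"az",round(np.arctan2(R[1,2],R[0,2]),3))
    for t in T:print(t,"-> norm",np.round(R.T@(np.array(t)-p)/.4,3))
E
python3 -c "
from h import *
show([.42,-.02,.24],[.42,-.02,.2])"
```

```text
t 12.65 q [-0.188 -0.85  -0.834  0.627  0.047 -0.098] p [0.4074 0.0021 0.3884] F [-0.2  0.6 -1.2]
[[-0.575  0.093  0.813]
 [ 0.01   0.994 -0.106]
 [-0.818 -0.053 -0.573]] tilt 0.96 az -0.13
[0.42, -0.02, 0.24] -> norm [ 0.285 -0.032  0.244]
[0.42, -0.02, 0.2] -> norm [ 0.366 -0.027  0.301]
```

>>> apply_moves([
  [0,[0.09,-0.01,0.08],0],
  [0,[0.18,-0.02,0.15],0],
  [0,[0.27,-0.03,0.23],0],
  [0,[0.36,-0.03,0.3],0],
  [0,[0.36,-0.03,0.3],0],
])

```text
t: 13.15
tool_pos: [0.44, -0.023, 0.2416]
orientation: [-3.056, 0.925, 3.117]
wrist_force: [-0.2, -1.1, 0.2]
gripper_width: 0.003
gripper_force: 0.0
```

```bash
python3 -c "
from h import *
show([.42,-.02,.19],[.4,-.02,.17])"
```

```text
t 13.15 q [-0.277 -0.662 -1.077  0.233  0.116 -0.152] p [ 0.44   -0.023   0.2416] F [-0.2 -1.1  0.2]
[[-0.601  0.093  0.793]
 [ 0.015  0.994 -0.105]
 [-0.799 -0.052 -0.599]] tilt 0.928 az -0.132
[0.42, -0.02, 0.19] -> norm [0.133 0.009 0.037]
[0.4, -0.02, 0.17] -> norm [0.203 0.007 0.027]
```

>>> apply_moves([
  [0,[0.12,0,0],0],
  [0,[0.24,0,0],0],
  [0,[0.24,0,0],0],
])

```text
t: 13.45
tool_pos: [0.4108, -0.0237, 0.2363]
orientation: [-3.063, 0.882, 3.113]
wrist_force: [-0.2, -0.4, 0.6]
gripper_width: -0.004
gripper_force: 0.0
```

>>> apply_moves([
  [0,[0.06,0,-0.12],0],
  [0,[0.06,0,-0.24],0],
  [0,[0.06,0,-0.24],0],
])

```text
t: 13.75
tool_pos: [0.381, -0.0073, 0.2717]
orientation: [-3.057, 0.858, 3.11]
wrist_force: [0.7, 0.1, 0.5]
gripper_width: 0.001
gripper_force: 0.0
```

```bash
python3 -c "
from h import *
show([.42,-.02,.19])"
```

```text
t 13.75 q [-0.257 -0.852 -1.009  0.556  0.086 -0.147] p [ 0.381  -0.0073  0.2717] F [0.7 0.1 0.5]
[[-0.653  0.095  0.751]
 [ 0.021  0.994 -0.108]
 [-0.757 -0.055 -0.651]] tilt 0.861 az -0.143
[0.42, -0.02, 0.19] -> norm [ 0.09  -0.011  0.21 ]
```

>>> apply_moves([
  [0,[0.12,0,0.04],0],
  [0,[0.24,0,0.06],0],
  [0,[0.24,0,0.06],0],
])

```text
t: 14.05
tool_pos: [0.3622, -0.0048, 0.2237]
orientation: [-3.063, 0.806, 3.104]
wrist_force: [0.7, 0.5, 0.1]
gripper_width: 0.002
gripper_force: 0.0
```

>>> apply_moves([
  [0,[0.12,0,0],0],
  [0,[0.2,0,0],0],
  [0,[0.2,0,0],0],
])

```text
t: 14.35
tool_pos: [0.3463, 0.0067, 0.2106]
orientation: [-3.061, 0.757, 3.099]
wrist_force: [0.3, -0.2, 0.2]
gripper_width: -0.0
gripper_force: 0.0
```

Run:
```python
from h import *
import cv2
show([.45,-.02,.19])
p,_=grab_frame("scene");cv2.imwrite("pics/s2.png",cv2.resize(p[60:300,60:380],(800,600)))
```

```text
t 14.35 q [-0.18  -0.852 -1.077  0.586  0.014 -0.099] p [0.3463 0.0067 0.2106] F [ 0.3 -0.2  0.2]
[[-0.726  0.098  0.68 ]
 [ 0.031  0.993 -0.11 ]
 [-0.687 -0.059 -0.725]] tilt 0.76 az -0.16
[0.45, -0.02, 0.19] -> norm [-0.155 -0.038  0.221]
```

View pics/s2.png

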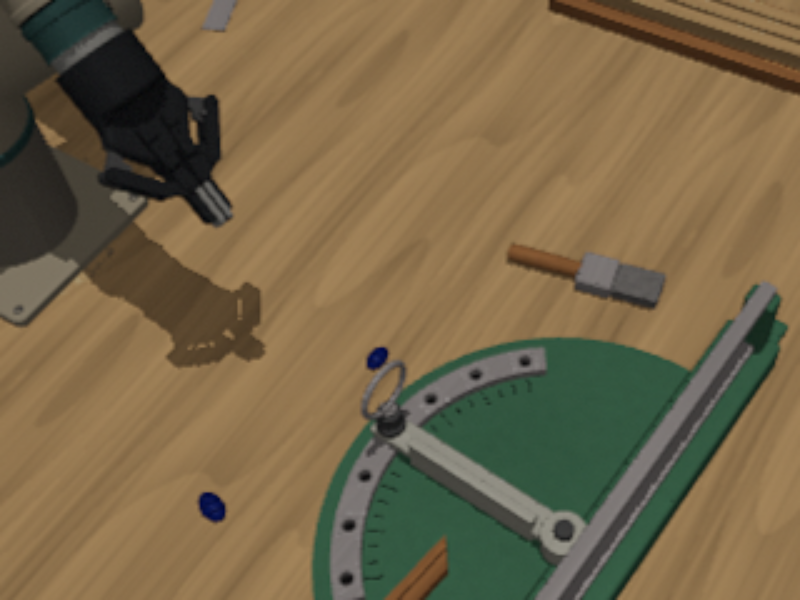

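The view shows the fingers closed and tilted about 44°, tips near crop (215,205), approaching the ring at crop (383,390); everything is undisturbed. Next I go to the pre-insert pose on the line through the ring centre.

```bash
python3 -c "
from h import *
show([.4859,-.0216,.168])"
```

```text
t 14.4 q [-0.179 -0.852 -1.076  0.586  0.014 -0.099] p [0.3463 0.0068 0.2106] F [-0.1 -0.3 -0.1]
[[-0.726  0.098  0.681]
 [ 0.031  0.994 -0.11 ]
 [-0.687 -0.059 -0.724]] tilt 0.761 az -0.16
[0.4859, -0.0216, 0.168] -> norm [-0.182 -0.03   0.323]
```

>>> apply_moves([
  [0,[-0.05,-0.01,0.08],0],
  [0,[-0.1,-0.02,0.16],0],
  [0,[-0.14,-0.02,0.24],0],
  [0,[-0.182,-0.03,0.323],0],
  [0,[-0.182,-0.03,0.323],0],
  [0,[-0.182,-0.03,0.323],0],
])

```text
t: 15.0
tool_pos: [0.4859, -0.0225, 0.1666]
orientation: [-3.062, 0.754, 3.097]
wrist_force: [-0.2, 0.7, 0.1]
gripper_width: -0.001
gripper_force: 0.0
```

Run:
```python
from h import *
import cv2
show([.4859,-.0216,.168],[.5335,-.0293,.1173])
p,_=grab_frame("scene");q,_=grab_frame("top")
a=cv2.resize(p[140:260,140:300],(800,600),interpolation=cv2.INTER_CUBIC);cv2.imwrite("pics/s3.png",a)
```

```text
t 15.0 q [-0.192 -0.336 -1.01   0.14   0.021 -0.107] p [ 0.4859 -0.0225  0.1666] F [-0.2  0.7  0.1]
[[-0.728  0.099  0.678]
 [ 0.032  0.993 -0.11 ]
 [-0.684 -0.058 -0.727]] tilt 0.757 az -0.161
[0.4859, -0.0216, 0.168] -> norm [-0.002  0.002 -0.003]
[0.5335, -0.0293, 0.1173] -> norm [-0.003  0.002  0.172]
```

View pics/s3.png

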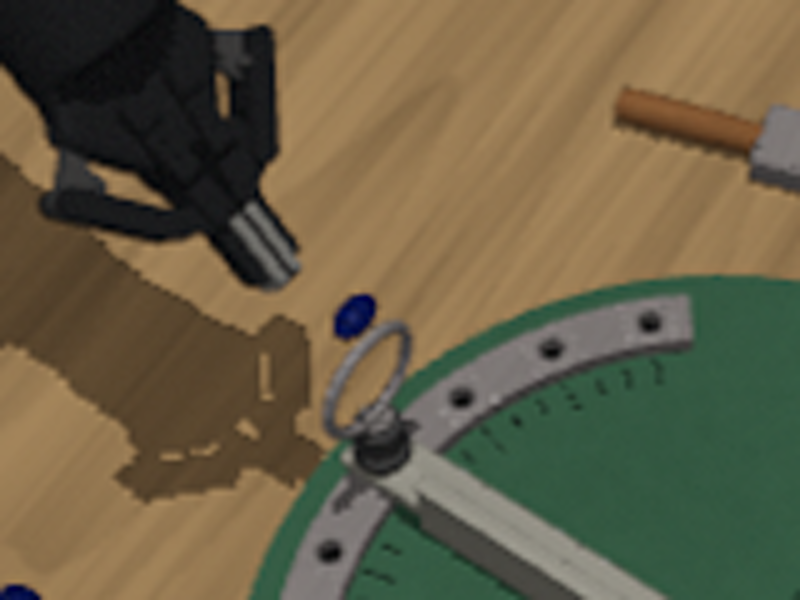

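The closed tips (crop 280,272) point straight at the ring (crop 368,378). I'll insert along the tool axis, in two stages with force checks.

>>> apply_moves([
  [0,[-0.003,0.002,0.04],0],
  [0,[-0.003,0.002,0.08],0],
  [0,[-0.003,0.002,0.1],0],
  [0,[-0.003,0.002,0.12],0],
  [0,[-0.003,0.002,0.13],0],
  [0,[-0.003,0.002,0.13],0],
])

```text
t: 15.7
tool_pos: [0.5225, -0.0273, 0.1314]
orientation: [-3.061, 0.758, 3.098]
wrist_force: [-0.7, -0.8, -0.5]
gripper_width: 0.001
gripper_force: 0.0
```

Run:
```python
from h import *
show([.5335,-.0293,.1173])
```

```text
t 15.7 q [-0.185 -0.169 -1.004 -0.026  0.017 -0.103] p [ 0.5225 -0.0273  0.1314] F [-0.7 -0.8 -0.5]
[[-0.726  0.099  0.681]
 [ 0.032  0.993 -0.11 ]
 [-0.687 -0.059 -0.724]] tilt 0.761 az -0.161
[0.5335, -0.0293, 0.1173] -> norm [ 0.004 -0.     0.045]
```

>>> apply_moves([
  [0,[0.004,0,0.015],0],
  [0,[0.004,0,0.03],0],
  [0,[0.004,0,0.045],0],
  [0,[0.004,0,0.045],0],
])

```text
t: 16.1
tool_pos: [0.5338, -0.0293, 0.1164]
orientation: [-3.061, 0.756, 3.098]
wrist_force: [-0.1, -0.5, -0.0]
gripper_width: -0.003
gripper_force: 0.0
```

Run:
```python
from h import *
import cv2
s=get_state()
show(*[list(s["tool_pos"]+[0,0,d]) for d in(.01,.02)])
p,_=grab_frame("scene")
cv2.imwrite("pics/s4.png",cv2.resize(p[170:260,160:280],(800,600),interpolation=cv2.INTER_CUBIC))
```

```text
t 16.1 q [-0.185 -0.108 -1.002 -0.083  0.016 -0.102] p [ 0.5338 -0.0293  0.1164] F [-0.1 -0.5 -0. ]
[[-0.727  0.099  0.68 ]
 [ 0.032  0.993 -0.11 ]
 [-0.686 -0.059 -0.725]] tilt 0.76 az -0.161
[np.float64(0.5338464703223058), np.float64(-0.029293594281307966), np.float64(0.12642791101616394)] -> norm [-0.017 -0.001 -0.018]
[np.float64(0.5338464703223058), np.float64(-0.029293594281307966), np.float64(0.13642791101616392)] -> norm [-0.034 -0.003 -0.036]
```

View pics/s4.png

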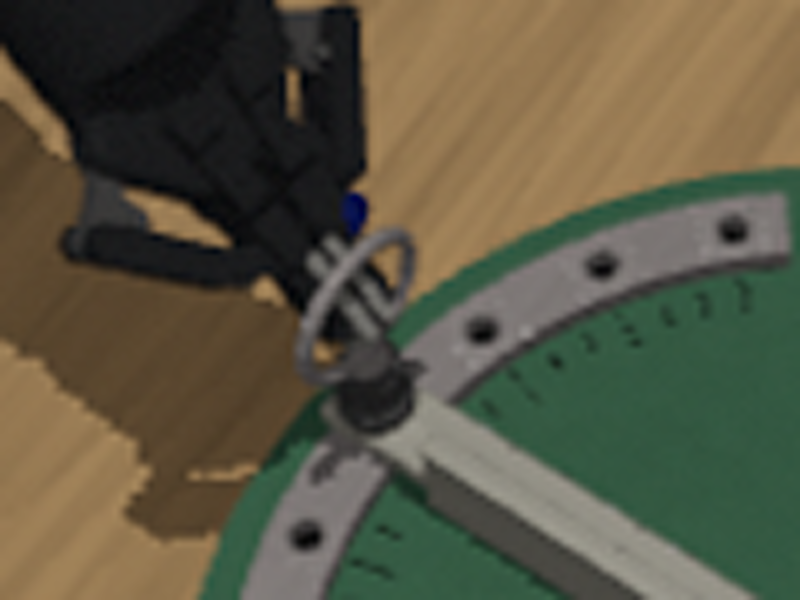

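The fingertips now pass through the ring without touching it: the ring arcs over the pads at crop (345,290). I'll lift in small steps and watch the force.

>>> apply_moves([
  [0,[-0.008,0,-0.009],0],
  [0,[-0.017,-0.001,-0.018],0],
  [0,[-0.017,-0.001,-0.018],0],
])

```text
t: 16.45
tool_pos: [0.5327, -0.0288, 0.1268]
orientation: [-3.061, 0.756, 3.098]
wrist_force: [-1.8, 0.1, -0.9]
gripper_width: 0.0
gripper_force: 0.6
```

>>> apply_moves([
  [0,[-0.005,0,-0.005],0],
  [0,[-0.009,-0.001,-0.009],0],
  [0,[-0.009,-0.001,-0.009],0],
])

```text
t: 16.75
tool_pos: [0.5322, -0.0288, 0.1308]
orientation: [-3.062, 0.754, 3.098]
wrist_force: [-2.7, 0.5, -4.9]
gripper_width: -0.001
gripper_force: 2.5
```

>>> apply_moves([
  [0,[-0.005,0,-0.005],0],
  [0,[-0.009,-0.001,-0.009],0],
  [0,[-0.009,-0.001,-0.009],0],
])

```text
t: 17.05
tool_pos: [0.5322, -0.029, 0.1358]
orientation: [-3.061, 0.754, 3.098]
wrist_force: [-5.3, 1.3, -5.9]
gripper_width: 0.001
gripper_force: 3.6
```

>>> apply_moves([
  [0,[-0.005,0,-0.005],0],
  [0,[-0.01,-0.001,-0.011],0],
  [0,[-0.01,-0.001,-0.011],0],
])

```text
t: 17.35
tool_pos: [0.5324, -0.029, 0.1421]
orientation: [-3.061, 0.754, 3.098]
wrist_force: [-5.4, 0.8, -6.4]
gripper_width: -0.0
gripper_force: 4.4
```

Run:
```python
from h import *
import cv2
s=get_state();p=s["tool_pos"]
piv=np.array([.71576,-.04242])
T=[]
for a in(.065,.13,.195,.25,.262):
    c,q=np.cos(-a),np.sin(-a);w=p[:2]-piv;T.append([round(float(x),4) for x in(*(piv+[c*w[0]-q*w[1],q*w[0]+c*w[1]]),p[2])])
show(*T)
p,_=grab_frame("scene")
cv2.imwrite("pics/s5.png",cv2.resize(p[170:260,160:280],(800,600),interpolation=cv2.INTER_CUBIC))
```

```text
t 17.35 q [-0.185 -0.171 -0.972  0.012  0.016 -0.103] p [ 0.5324 -0.029   0.1421] F [-5.4  0.8 -6.4]
[[-0.728  0.099  0.678]
 [ 0.032  0.993 -0.11 ]
 [-0.685 -0.058 -0.726]] tilt 0.758 az -0.161
[0.5336, -0.0172, 0.1421] -> norm [-0.001  0.03  -0.001]
[0.5356, -0.0054, 0.1421] -> norm [-0.004  0.06  -0.001]
[0.5384, 0.0062, 0.1421] -> norm [-0.008  0.089  0.001]
[0.5414, 0.0159, 0.1421] -> norm [-0.013  0.114  0.003]
[0.5421, 0.018, 0.1421] -> norm [-0.014  0.119  0.004]
```

View pics/s5.png

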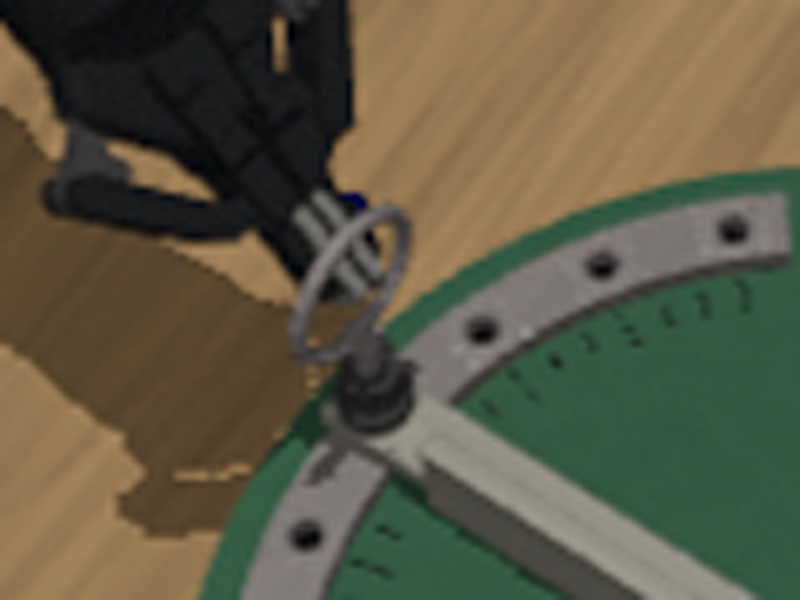

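The ring has risen about 15 mm, so the pin is clear of its hole. Now I swing left along the arc, stopping short of the next hole.

>>> apply_moves([
  [0,[0,0.015,-0.001],0],
  [0,[-0.001,0.03,-0.001],0],
  [0,[-0.003,0.045,-0.001],0],
  [0,[-0.004,0.06,-0.001],0],
  [0,[-0.006,0.075,0],0],
  [0,[-0.008,0.09,0.001],0],
  [0,[-0.01,0.1,0.002],0],
  [0,[-0.01,0.1,0.002],0],
])

```text
t: 18.2
tool_pos: [0.5388, 0.0114, 0.1407]
orientation: [-3.063, 0.752, 3.099]
wrist_force: [-7.0, 2.1, -7.4]
gripper_width: -0.0
gripper_force: 5.2
```

Run:
```python
from h import *
import cv2
p=get_state()["tool_pos"]
show(list(p-[0,0,.004]),[.5421,.018,p[2]])
a,_=grab_frame("scene");b,_=grab_frame("top")
cv2.imwrite("pics/s6.png",np.vstack([cv2.resize(a[170:260,160:280],(400,300),interpolation=cv2.INTER_CUBIC),cv2.resize(b[180:270,250:370],(400,300),interpolation=cv2.INTER_CUBIC)]))
```

```text
t 18.2 q [-0.064 -0.147 -0.956  0.009 -0.065 -0.015] p [0.5388 0.0114 0.1407] F [-7.   2.1 -7.4]
[[-0.73   0.096  0.677]
 [ 0.031  0.994 -0.108]
 [-0.683 -0.058 -0.728]] tilt 0.755 az -0.158
[np.float64(0.5388300395384975), np.float64(0.011435091856752688), np.float64(0.1366962799457733)] -> norm [0.007 0.001 0.007]
[0.5421, 0.018, np.float64(0.1406962799457733)] -> norm [-0.005  0.017  0.004]
```

View pics/s6.png

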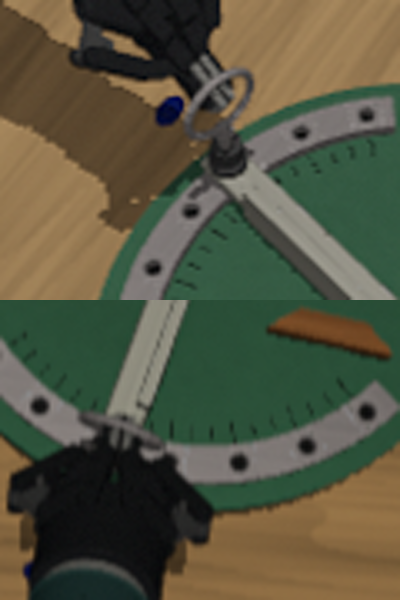

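The arm has followed: it now stands just short of the next hole. I'll complete the swing to nominal and lower partly, watching whether the pin follows the finger below the plate top.

>>> apply_moves([
  [0,[-0.003,0.009,0.002],0],
  [0,[-0.005,0.017,0.004],0],
  [0,[-0.005,0.017,0.004],0],
  [0,[-0.001,0.018,0.008],0],
  [0,[0.002,0.018,0.011],0],
  [0,[0.006,0.018,0.015],0],
  [0,[0.006,0.018,0.015],0],
])

```text
t: 19.0
tool_pos: [0.5411, 0.0188, 0.1335]
orientation: [-3.066, 0.75, 3.099]
wrist_force: [-8.7, 5.8, -7.8]
gripper_width: -0.002
gripper_force: 6.3
```

Run:
```python
from h import *
import cv2
p=get_state()["tool_pos"]
show(list(p-[0,0,.01]))
a,_=grab_frame("scene");b,_=grab_frame("top");cv2.imwrite("pics/a7.png",a);cv2.imwrite("pics/b7.png",b)
piv=np.array([.71576,-.04242])
for f in(.2,.23,.262,.29):
  for z in(.126,.136):
    t=-.0755-f;C=np.array([*(piv-.191*np.array([np.cos(t),np.sin(t)])),z]);print(f,z,proj("scene",C),proj("top",C))
cv2.imwrite("pics/s7.png",np.vstack([cv2.resize(a[190:240,195:275],(480,300),interpolation=cv2.INTER_CUBIC),cv2.resize(b[190:240,255:335],(480,300),interpolation=cv2.INTER_CUBIC)]))
```

```text
t 19.0 q [-0.044 -0.125 -0.958 -0.013 -0.075 -0.001] p [0.5411 0.0188 0.1335] F [-8.7  5.8 -7.8]
[[-0.731  0.094  0.676]
 [ 0.031  0.994 -0.105]
 [-0.682 -0.056 -0.729]] tilt 0.754 az -0.154
[np.float64(0.5411058049062765), np.float64(0.018805795423130333), np.float64(0.12351276416125594)] -> norm [0.017 0.001 0.018]
0.2 0.126 [223.99172321 204.24609128] [286.43029781 220.07663958]
0.2 0.136 [223.58265536 201.81467319] [286.7346979  219.50265689]
0.23 0.126 [225.96986663 202.7703651 ] [283.97340253 219.15079961]
0.23 0.136 [225.57811265 200.33180507] [284.25327528 218.56785654]
0.262 0.126 [228.12393859 201.25578677] [281.38600811 218.08420264]
0.262 0.136 [227.75090757 198.8099369 ] [281.64006189 217.49094675]
0.29 0.126 [230.04455622 199.98153076] [279.15244911 217.08502269]
0.29 0.136 [229.68811287 197.52957782] [279.38422609 216.48211529]
```

View pics/s7.png

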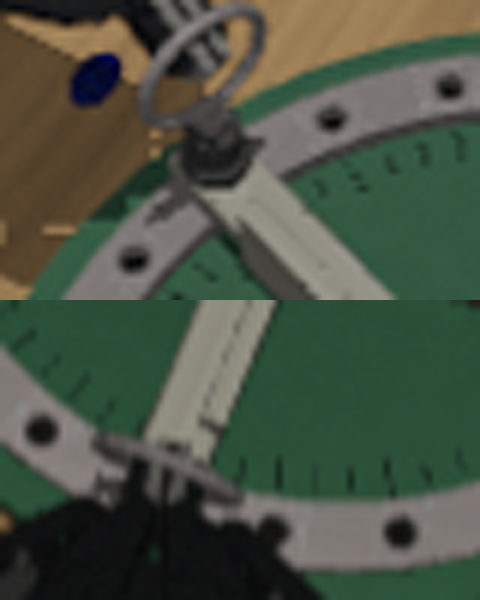

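The ring centre sits at about 0.25–0.27 rad and is still loading the finger below plate height, so the pin is probably entering the hole. I'll lower the rest of the way.

>>> apply_moves([
  [0,[0.005,0,0.005],0],
  [0,[0.01,0,0.01],0],
  [0,[0.014,0.001,0.015],0],
  [0,[0.019,0.001,0.02],0],
  [0,[0.021,0.001,0.022],0],
  [0,[0.021,0.001,0.022],0],
])

```text
t: 19.7
tool_pos: [0.5438, 0.0182, 0.1244]
orientation: [-3.065, 0.757, 3.099]
wrist_force: [-7.9, 5.6, -2.5]
gripper_width: 0.003
gripper_force: 4.7
```

Run:
```python
from h import *
import cv2
show()
a,_=grab_frame("scene");b,_=grab_frame("top");cv2.imwrite("pics/a8.png",a);cv2.imwrite("pics/b8.png",b)
cv2.imwrite("pics/s8.png",np.vstack([cv2.resize(a[190:240,195:275],(480,300),interpolation=cv2.INTER_CUBIC),cv2.resize(b[190:240,255:335],(480,300),interpolation=cv2.INTER_CUBIC)]))
```

```text
t 19.7 q [-0.045 -0.099 -0.969 -0.057 -0.075 -0.002] p [0.5438 0.0182 0.1244] F [-7.9  5.6 -2.5]
[[-0.726  0.095  0.681]
 [ 0.031  0.994 -0.106]
 [-0.687 -0.056 -0.725]] tilt 0.76 az -0.154
```

View pics/s8.png

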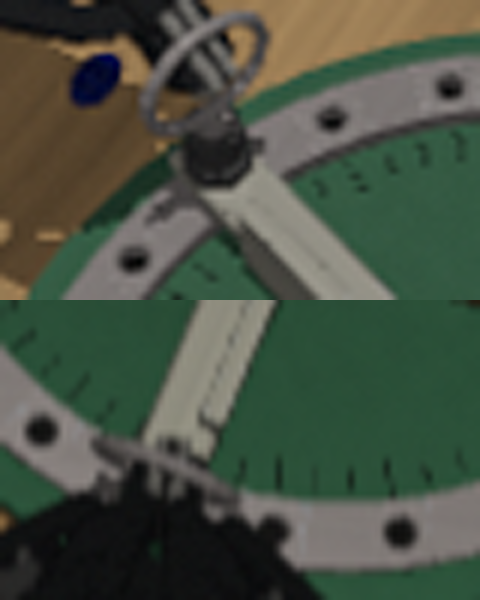

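The ring is nearly down but the finger still presses on its side. I'll ease off in the direction of the reaction: back, left and down.

>>> apply_moves([
  [0,[0.005,0.003,0.002],0],
  [0,[0.011,0.005,0.003],0],
  [0,[0.011,0.005,0.003],0],
])

```text
t: 20.1
tool_pos: [0.5446, 0.0187, 0.1234]
orientation: [-3.061, 0.764, 3.098]
wrist_force: [-3.3, 0.4, -1.0]
gripper_width: -0.002
gripper_force: 1.5
```

```bash
python3 -c "
from h import *
show()"
```

```text
t 20.1 q [-0.04  -0.094 -0.974 -0.073 -0.082  0.002] p [0.5446 0.0187 0.1234] F [-3.3  0.4 -1. ]
[[-0.722  0.098  0.685]
 [ 0.031  0.993 -0.11 ]
 [-0.692 -0.058 -0.72 ]] tilt 0.767 az -0.159
```

>>> apply_moves([
  [0,[0.004,0,0],0],
  [0,[0.008,0,0],0],
  [0,[0.008,0,0],0],
])

```text
t: 20.4
tool_pos: [0.5414, 0.0182, 0.1201]
orientation: [-3.06, 0.761, 3.098]
wrist_force: [-0.1, -0.3, -0.1]
gripper_width: 0.0
gripper_force: 0.0
```

>>> apply_moves([
  [0,[0,0,-0.01],0],
  [0,[0,0,-0.02],0],
  [0,[0,0,-0.03],0],
  [0,[0,0,-0.03],0],
])

```text
t: 20.8
tool_pos: [0.5315, 0.0199, 0.1278]
orientation: [-3.061, 0.759, 3.098]
wrist_force: [0.2, 0.5, -0.6]
gripper_width: -0.0
gripper_force: 0.0
```

Forces are at zero and the finger is sliding out freely. I'll withdraw fully and check.

>>> apply_moves([
  [0,[0,0,-0.03],0],
  [0,[0,0,-0.06],0],
  [0,[0,0,-0.1],0],
  [0,[0,0,-0.15],0],
  [0,[0,0,-0.22],0],
  [0,[0,0,-0.3],0],
  [0,[0,0,-0.3],0],
  [0,[0,0,-0.3],0],
])

```text
t: 21.6
tool_pos: [0.4503, 0.0333, 0.2151]
orientation: [-3.061, 0.761, 3.098]
wrist_force: [-0.4, 0.6, -0.4]
gripper_width: 0.006
gripper_force: 0.0
```

Run:
```python
from h import *
import cv2
show()
a,_=grab_frame("scene");b,_=grab_frame("top")
cv2.imwrite("pics/s9.png",np.vstack([cv2.resize(a[190:240,195:275],(480,300),interpolation=cv2.INTER_CUBIC),cv2.resize(b[190:240,255:335],(480,300),interpolation=cv2.INTER_CUBIC)]))
```

```text
t 21.6 q [ 0.003 -0.495 -0.973  0.336 -0.113  0.034] p [0.4503 0.0333 0.2151] F [-0.4  0.6 -0.4]
[[-0.724  0.099  0.683]
 [ 0.031  0.993 -0.11 ]
 [-0.689 -0.058 -0.722]] tilt 0.764 az -0.16
```

View pics/s9.png

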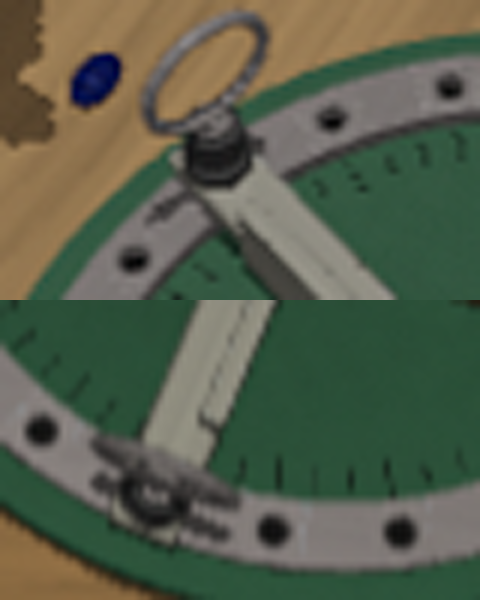

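The hand is clear. The ring centre is at about (229.2,202.0) in the scene view, which matches the pin home at 0.262 rad: predicted (228.1,201.3), against row 198.8 if it were riding on the plate. Handing in.

```bash
python3 -c "
from cell import *
print(close_job())"
```

```text
the job is handed in; nothing more can be done
None
```

I hooked the ring with the closed fingertips and moved the fence one hole to the left. The last pictures show the pin home there and the hand clear, and I saw nothing disturbed. I handed the job in at about 21.7 s; it returned no verdict.

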